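# Shim the rocking comparator stand

### The job

The green dial-gauge stand rocks because it has lost one rubber foot. Push the orange wedge along the mat, tip first, under the bare steel foot (below the red spot) until that foot sits on the wedge's flat white top and the stand is level; then press down on the yellow pad at the opposite corner to check that the stand no longer rocks, and back off. Only push and press with the fingers: do not lift the wedge or the stand, do not shove the stand out of place, do not press hard, and leave the other things on the bench alone.

Things in the scene. Friction and masses are not known exactly. Their poses are not given: they have to be found in the camera images.
- mat: Blue bench mat, 340 x 510 mm, 3 mm thick, fixed, lying flat on the table; the stand and the wedge are on it. Origin in its underside, near the middle of the stand; the mat reaches from -180 to 160 mm along its x and from -345 to 165 mm along its y. Its top is 3 mm above the table.
- stand: Loose dial-gauge stand, about 3 kg, 210 mm tall: green base 228 (x) x 178 (y) x 30 mm, column at (-70, 20) mm, gauge over the middle. Origin: mid-base, in the plane of the rubber feet's undersides (base underside 18 mm, top 48 mm above it). Rubber feet at (-100, 75), (100, -75), (100, 75) mm, a bare steel foot at (-100, -75). At the start it leans 0.08 rad onto the bare foot.
- bare_foot (a point): Middle of the bare steel foot's underside, (-100, -75, 10) mm in the stand's frame: 10 mm short of the rubber feet, 28 mm across, chamfered (24 degrees, 4 mm high) to a flat 10 mm across. At the start it touches the mat; about 4 N lifts it. It lies 14 mm inside the base's -x and -y side faces; a red spot 18 mm across on the base's top marks it.
- pad_top (a point): Middle of the top of the yellow press pad, a fixed disc 28 mm across and 4 mm high on the base's top at the corner opposite the bare foot, (90, 65, 52) mm in the stand's frame. It is rigid.
- pad: The same yellow press pad, as a solid (fixed to the stand); origin at the middle of its underside. Its top is 4 mm above.
- wedge: Loose orange wedge on the mat, 50 (x) x 115 (y) mm, 80 g. Origin: middle of its underside. Tip at y +57.5 mm, 1.5 mm thick; ramp up to 9 mm at y +12.5; flat white-topped seat, 9 mm high, from y +12.5 to -37.5; heel block 26 mm high from y -37.5 to -57.5. At the start the tip points roughly at the bare foot, 10 to 75 mm outside the base's -y side. Pushing it home takes 3 to 8 N.
- wedge_seat (a point): Middle of the wedge's flat white top, (0, -12.5, 9) mm in the wedge's frame. With the bare foot on it the stand is level (within 0.01 rad; the rubber feet squash by 0.5 mm) and the heel is still 11 mm clear of the base's side.
- wedge_heel (a point): Middle of the outer end face of the wedge's heel (the face to push), (0, -57.5, 13) mm in the wedge's frame; the face is 50 mm wide and 26 mm high.
- oil_bottle: Bystander: small amber bottle, 32 mm across, 70 mm tall, standing on the mat. Origin at the middle of its underside.
- tape_roll: Bystander: black roll of tape, 54 mm across, 19 mm high, lying on the mat. Origin at the middle of its underside.
- brass_bush: Bystander: brass ring, 44 mm across, 26 mm high, on the mat. Origin at the middle of its underside.
- screwdriver: Bystander: red-handled screwdriver 190 mm long lying on the table to the left of the mat.
Things that resemble listed ones, but are neither listed nor needed, are in the scene too. Several things look just like the wedge: the one meant starts farthest from the robot's base.

How it is judged:
By the outcome, as a careful person would: the job done as asked, in the order asked, and still so for the second after the job is handed in, with the robot touching nothing.
It also fails if it takes over 48 s, if anything falls off the work surface, if the arm or the gripper's body presses on something with over 40 N, if the wrist force passes 120 N, or if a joint passes its speed limit or range.

### The arm

A 6-joint arm with a two-finger parallel gripper is mounted at the origin on the work surface. World frame = base frame: x ahead of the robot, y to its left, z up, the work surface at z = 0. Lengths are in m, angles in rad, forces in N, time in s.
With the tool pointing down it reaches from about 0.25 to 0.775 m from the base axis. Payload 4 kg.
Tool frame: the origin (TCP) lies midway between the tips of the shut fingers; the grasp point (between the pads) lies 19 mm behind it; z points along the fingers, y is the direction in which the jaws open and shut (so a half turn about z gives the same grasp; the last joint's range is limited). The gripper opens to 94 mm and grips with 3 to 60 N. Pads are 16 mm wide; open, the fingers measure 119 mm over their backs; the gripper's body (75 mm by 177 mm) begins 78 mm behind the grasp point.
Start: joints at [1.127, 0.087, 1.371, -0, 1.684, -0.103], TCP at [0.184, 0.518, 0.173] pointing down, gripper open.
Joint ranges: [-3.1, 3.1], [-0.76, 2.03], [0.27, 2.55], [-1.08, 4.22], [0.17, 2.65], [-2.57, 2.57]. Speed limits (rad/s): [2.79, 2.79, 3.14, 3.14, 3.14, 3.14].

### API

Orientations are given as [roll, pitch, yaw] about the fixed x, y, z axes, in that order (R = Rz(yaw) Ry(pitch) Rx(roll)).
In Python, from bench import robot, cams gives the robot as it stands.
- The arm moves only by the tool step_arm, never from a script. Its argument "plan" is a list that holds one entry, the list of rows, each a list of 5 numbers: the shift along the world's x, y, z in mm, then the turn about the world's z in rad, then the opening in per cent of the stroke, from 0 (shut) to 100 (fully open). In form: [[[tx, ty, tz, turn, fingers], ...]]. A call has 1 to 8 rows; each row is the pose to reach, as a shift and turn from the pose commanded when the call began; what a row does not reach only later rows make up. A row lasts 1/12 s, in which the tool goes at most 41.7 mm and 7.16 degrees, less where a joint would pass 70% of its speed; a pose out of reach is approached as far as the arm can. A call with a gripper value outside its range is refused whole. The fingers move at their own pace and stop on an object; the grip force is fixed at half the most. Time passes only in rows, so rows that repeat a pose let the fingers close. It gives the time, the measured TCP pose, the force and the opening at its end, in the units of the state.
- robot.get_obs(): the state, without advancing time (a new reading comes with each control period).
- cams.snapshot(name): name is "side" or "top" or "wrist"; returns a dict with "frame" (420x560x3 uint8, red, green, blue), "camera_matrix" (3x3 intrinsics, pixels), "origin" and "attitude" of the camera in the world; the wrist camera has in their place "T_tool_cam" (4x4, takes a point from camera to tool coordinates, whose origin is the TCP and whose axes are the flange's). Camera axes: x right, y down, z forward; pixel columns grow to the right and rows downward; lengths in m; the calibration is good to about 2 mm. A picture is of the moment at which its call begins: read the wrist's pose just before it. There is no depth.
- robot.close_job(): hands the job in, once; it reports no verdict.
The state is a dict: "time": time; "joint_positions": joint angles; "qvel": joint speeds; "joint_torque": joint torques, N m; "tool_pos": TCP position; "ee_rot": TCP orientation; "wrist_force": force on the tool from outside, world axes, zero at the start; "wrist_torque": the same for the moment, N m; "width": finger opening in m.
Only numpy, scipy, OpenCV 4.12 (cv2) and the standard library are available. Lean on these libraries where they do the work, as an engineer would, in place of code of your own. Each camera call takes 0.05 s, during which the arm holds its last target. There are 200 camera calls.

## Working session

There is one attempt and no reset: what is moved stays moved. The work goes in short steps, Python scripts to look and compute and a tool call to move; the robot and the scene stay as the last step left them, time stands still between calls to the robot, and variables do not carry over. Pictures are saved under pics/ and viewed, about 8 in all and at most 12, crops included, and the job is handed in when it is done.

Besides the shell and the picture viewer there is one more tool, called as name(argument=value, ...) on one line, values as JSON. step_arm: Moves the arm, as the interface text tells. Its arguments: {"type":"object","properties":{"plan":{"type":"array"}},"required":["plan"]}

```bash
mkdir -p pics; ls
cat > h.py <<'E'
import numpy as np, cv2
from bench import robot, cams
def snap(n, f):
    s=cams.snapshot(n); cv2.imwrite(f'pics/{f}.png', cv2.cvtColor(s['frame'],cv2.COLOR_RGB2BGR)); 
    np.savez(f'pics/{f}.npz', **{k:np.asarray(v) for k,v in s.items()}); return s
E
python3 - <<'E'
from h import *
o=robot.get_obs(); print(o)
for n in('top','side'):
    s=snap(n,n+'0'); print(n,s['camera_matrix'],s['origin'],s['attitude'])
a=cv2.imread('pics/top0.png');b=cv2.imread('pics/side0.png')
E
```

```text
pics
{'time': 0.0, 'joint_positions': array([ 1.12688749e+00,  8.79630091e-02,  1.37223200e+00, -7.13588364e-06,
        1.68357722e+00, -1.03098313e-01]), 'qvel': array([-2.93796957e-04, -4.32017490e-06, -2.47834442e-03, -4.34611856e-04,
       -3.07314548e-05, -1.89024682e-03]), 'joint_torque': array([ 6.43848525e-04, -3.40164793e+01, -3.02433479e+01,  7.16475584e-02,
        3.27498943e-02, -2.09623690e-04]), 'tool_pos': array([0.18358201, 0.51781283, 0.17151116]), 'ee_rot': array([-3.13942393e+00, -2.17257405e-04,  2.80078110e+00]), 'wrist_force': array([ 0.67449794,  0.74983433, -0.37621344]), 'wrist_torque': array([-0.01417531, -0.02098151,  0.05136849]), 'width': 0.09388610148101148}
top [[457.40039504   0.         280.14512752]
 [  0.         457.40039504 212.96262971]
 [  0.           0.           1.        ]] [ 0.28450158 -0.01085461  1.27902606] [-2.95733013  0.00912947 -1.58370385]
side [[484.53313813   0.         286.02704079]
 [  0.         484.53313813 210.50194908]
 [  0.           0.           1.        ]] [ 0.33744276 -1.00044795  0.69392866] [-2.11071675 -0.02470345 -0.1533971 ]
```

View pics/top0.png

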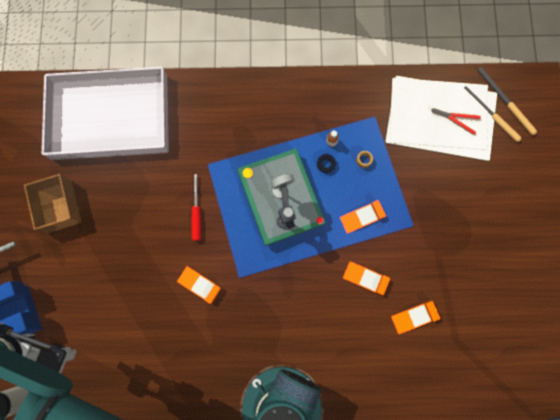

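View pics/side0.png

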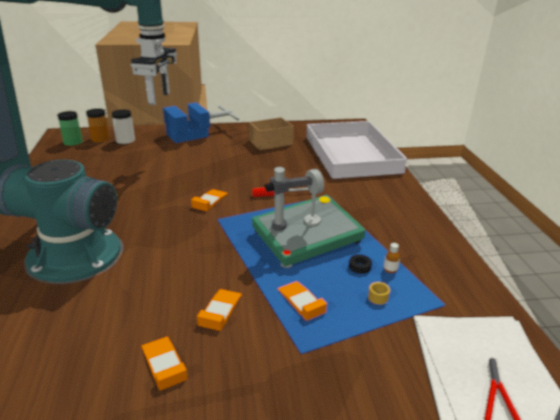

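The wedge candidates in the top view are at (363,217) on the mat, (367,279), (416,317) and (199,285). The base is near (285,400), so the one on the mat is farthest. The red spot is at (320,221) and the yellow pad at (247,172). Next I'll measure these and check the choice in a close crop.

```bash
cat >> h.py <<'E'
from scipy.spatial.transform import Rotation as R
from scipy.optimize import least_squares
def cam(s,obs=None):
    """K, camera origin, R (cam->world)"""
    K=np.asarray(s['camera_matrix'])
    if 'origin' in s: return K,np.asarray(s['origin']),R.from_euler('xyz',s['attitude']).as_matrix()
    T=np.eye(4); T[:3,:3]=R.from_euler('xyz',obs['ee_rot']).as_matrix(); T[:3,3]=obs['tool_pos']
    T=T@np.asarray(s['T_tool_cam']); return K,T[:3,3],T[:3,:3]
def onplane(c,uv,z):
    K,o,Rm=c; d=Rm@np.linalg.solve(K,[uv[0],uv[1],1]); return o+d*(z-o[2])/d[2]
def proj(c,P):
    K,o,Rm=c; q=(np.atleast_2d(P)-o)@Rm@K.T; return q[:,:2]/q[:,2:]
def tri(cs,uvs,P0=(.4,-.1,.03)):
    return least_squares(lambda P:np.concatenate([(proj(c,P)[0]-u) for c,u in zip(cs,uvs)]),P0)
def blobs(img,lo,hi,amin=15):
    m=cv2.inRange(cv2.cvtColor(img,cv2.COLOR_RGB2HSV),lo,hi); n,l,st,ce=cv2.connectedComponentsWithStats(m)
    return [(st[i,4],ce[i].round(1),l==i) for i in range(1,n) if st[i,4]>=amin]
E
python3 - <<'E'
from h import *
L=lambda f:{k:v for k,v in np.load(f'pics/{f}.npz').items()}
t,s=L('top0'),L('side0'); ct,cs=cam(t),cam(s)
for nm,c,i in(('top',ct,t),('side',cs,s)):
    for col,lo,hi in(('red',(0,170,110),(4,255,255)),('red2',(174,150,110),(180,255,255)),('yel',(26,180,150),(34,255,255)),('org',(8,200,150),(18,255,255))):
        print(nm,col,[(int(a),ce.tolist()) for a,ce,_ in blobs(i['frame'],lo,hi,6)])
for n,uv,z in(('red',(320,220.7),.05),('yel',(247.5,173),.055),('wedge',(363,217),.012),('w2',(367,279),.01),('w3',(416,317),.01),('w4',(199,285),.01),('bot',(333,138),.07),('tape',(326,163),.02),('bush',(365,159),.029)): print(n,onplane(ct,uv,z).round(3))
a=cv2.resize(t['frame'][130:290,205:425],None,fx=3.6,fy=3.6,interpolation=cv2.INTER_CUBIC)
cv2.imwrite('pics/crop_t.png',a[:,:,::-1])
E
```

```text
top red [(129, [463.0, 120.5]), (326, [195.4, 223.3]), (20, [319.7, 220.0])]
top red2 []
top yel [(43, [247.0, 172.7])]
top org [(110, [378.2, 209.8]), (238, [350.9, 221.6]), (341, [353.3, 272.4]), (320, [187.6, 277.4]), (171, [382.7, 284.6]), (141, [212.3, 294.1]), (191, [431.9, 310.5]), (371, [402.1, 321.9])]
side red [(136, [261.5, 192.2]), (19, [286.4, 251.6]), (411, [498.7, 400.5])]
side red2 []
side yel [(42, [323.9, 199.0])]
side org [(112, [217.2, 192.7]), (163, [199.1, 202.8]), (510, [303.2, 300.3]), (687, [217.9, 308.9]), (913, [163.4, 361.1])]
red [ 0.491 -0.111  0.05 ]
yel [0.627 0.086 0.055]
wedge [ 0.506 -0.235  0.012]
w2 [ 0.333 -0.238  0.01 ]
w3 [ 0.23  -0.365  0.01 ]
w4 [0.323 0.223 0.01 ]
bot [ 0.719 -0.152  0.07 ]
tape [ 0.662 -0.135  0.02 ]
bush [ 0.67  -0.245  0.029]
```

View pics/crop_t.png

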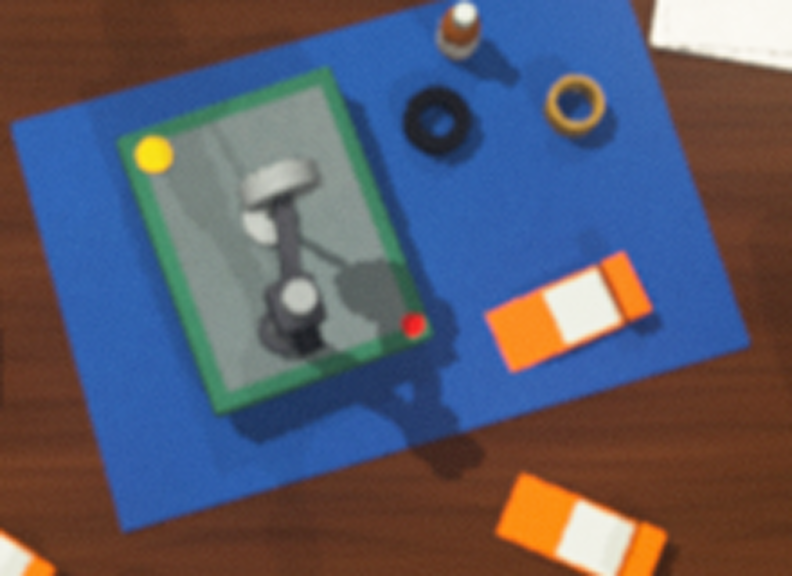

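The crop confirms the wedge on the mat: its heel is at the right, away from the stand, and its tip points toward the red spot. I'll fit its pose and the stand's, using both views.

```bash
cat >> h.py <<'E'
def wedge_fit(cs, obs):
    """obs: list of (cam index, local point, uv). returns x,y,yaw"""
    def f(p):
        M=R.from_euler('z',p[2]).as_matrix()
        return np.concatenate([proj(cs[i],M@np.array(l)/1e3+[p[0],p[1],.003])[0]-uv for i,l,uv in obs])
    return least_squares(f,[.5,-.23,.35])
E
python3 - <<'E'
from h import *
L=lambda f:{k:v for k,v in np.load(f'pics/{f}.npz').items()}
t,s=L('top0'),L('side0'); c=[cam(t),cam(s)]
for n,uv in(('red',((319.7,220),(286.4,251.6))),('yel',((247,172.7),(323.9,199)))):
    r=tri(c,uv); print(n,r.x.round(4),r.cost)
w=[(a,ce,m) for a,ce,m in blobs(t['frame'],(0,0,170),(180,60,255),30) if abs(ce[0]-365)<15 and abs(ce[1]-217)<12]
print(w[0][:2])
r=wedge_fit(c,[(0,(0,-47.5,26),(378.2,209.8)),(0,(0,-12.5,9),w[0][1]),(0,(0,35,5.25),(350.9,221.6))]); print(r.x,r.fun.round(2))
# stand: yaw from triangulated red/yellow
def f(p):
    Rm=(R.from_euler('z',p[3])*R.from_euler('xy',p[4:6])).as_matrix(); o=[]
    for l,uv in(((-100,-75,48),((319.7,220),(286.4,251.6))),((90,65,52),((247,172.7),(323.9,199)))):
        for k in(0,1): o.append(proj(c[k],Rm@np.array(l)/1e3+p[:3])[0]-uv[k])
    o.append((p[4:6]-[.08*.8*1*(100/125),-.08*.6])*30); return np.concatenate(o)
q=least_squares(f,[.55,0,.003,.3,.05,-.05]); print('stand',q.x.round(4),q.fun.round(2))
p=q.x;Rm=(R.from_euler('z',p[3])*R.from_euler('xy',p[4:6])).as_matrix(); foot=Rm@[-.1,-.075,.01]+p[:3]; print('foot',foot)
x,y,a=r.x; Rw=R.from_euler('z',a).as_matrix().T
print('foot in wedge frame mm',(Rw@(foot-[x,y,.003])*1e3).round(1))
for n,lp in(('tip',(0,.0575,0)),('seat',(0,-.0125,.009)),('heel',(0,-.0575,.013))): print(n,(Rw.T@lp+[x,y,.003]).round(4))
g=cv2.imread('pics/top0.png')
E
```

```text
red [ 0.4928 -0.1105  0.0433] 0.09950478034232388
yel [0.6243 0.0872 0.062 ] 0.1960272500696985
(np.int32(235), array([366.2, 214.7]))
[ 0.50653488 -0.23225423  0.37316556] [ 0.53 -0.46 -0.07  0.42 -0.46  0.04]
stand [ 0.5628 -0.0022  0.0034  0.3473  0.0509 -0.0477] [-0.36  0.24  0.38 -0.09  0.37  0.58  0.31 -0.15 -0.01  0.01]
foot [ 0.49425277 -0.10720554  0.00482158]
foot in wedge frame mm [ 34.2 120.9   1.8]
tip [ 0.4856 -0.1787  0.003 ]
seat [ 0.5111 -0.2439  0.012 ]
heel [ 0.5275 -0.2858  0.016 ]
```

step_arm(plan=[[[0, 0, 120, 0, 16], [40, -40, 120, 0, 16], [60, -80, 120, 0, 16], [80, -120, 120, 0, 16], [100, -160, 120, 0, 16], [115, -200, 120, 0, 16], [130, -240, 120, 0, 16], [145, -280, 120, 0, 16]]])

```text
time: 0.77
tool_pos: [0.3104, 0.2838, 0.2916]
ee_rot: [3.141, 0.0, 2.801]
wrist_force: [1.2, 0.4, 0.5]
width: 0.0441
```

The foot lies 34 mm to the wedge's +x side and the yaws match within 0.03 rad. The plan is to nudge the wedge sideways with two fingers first, then push its heel. I'll move to a hover on its near side.

step_arm(plan=[[[10, -40, 0, -0.12, 40], [20, -80, 0, -0.24, 40], [30, -120, 0, -0.36, 40], [40, -160, 0, -0.48, 40], [55, -200, 0, -0.6, 40], [70, -240, 0, -0.72, 40], [85, -275, 0, -0.84, 40], [95, -310, 0, -0.96, 40]]])

```text
time: 1.43
tool_pos: [0.4053, -0.0267, 0.291]
ee_rot: [-3.141, -0.0, 1.834]
wrist_force: [-0.6, -0.4, -0.4]
width: 0.0375
```

step_arm(plan=[[[10, -35, 0, -0.12, 40], [20, -70, 0, -0.24, 40], [30, -110, 0, -0.36, 40], [35, -150, 0, -0.48, 40], [40, -190, 0, -0.6, 40], [45, -225, 0, -0.72, 40], [50, -245, 0, -0.84, 40], [50, -245, 0, -0.96, 40]]])

```text
time: 2.1
tool_pos: [0.4547, -0.2734, 0.289]
ee_rot: [-3.138, 0.001, 0.87]
wrist_force: [0.6, 0.9, -1.5]
width: 0.0374
```

step_arm(plan=[[[0, 0, 0, -0.12, 40], [0, 0, 0, -0.24, 40], [0, 0, 0, -0.36, 40], [0, 0, 0, -0.48, 40], [0, 0, 0, -0.5, 40], [0, 0, 0, -0.5, 40], [0, 0, 0, -0.5, 40]]])

```text
time: 2.68
tool_pos: [0.4549, -0.2693, 0.2913]
ee_rot: [-3.141, 0.0, 0.383]
wrist_force: [0.5, 0.1, -0.0]
width: 0.0377
```

Run:
```python
from h import *
o=robot.get_obs(); s=snap('wrist','w1'); np.savez('pics/w1o.npz',**o); print({k:o[k].round(4) for k in('tool_pos','ee_rot','joint_positions')}); print(s['T_tool_cam'].round(4))
c=cam(s,o)
print(proj(c,[[.4856,-.1787,.003],[.5111,-.2439,.012],[.5275,-.2858,.016],[.4928,-.1105,.0433]]).round(0))
```

```text
{'tool_pos': array([ 0.4549, -0.2693,  0.2913]), 'ee_rot': array([-3.1412e+00,  3.0000e-04,  3.8320e-01]), 'joint_positions': array([-6.4170e-01,  4.7600e-02,  1.1794e+00, -1.0000e-04,  1.9151e+00,
        5.4580e-01])}
[[-4.000e-04 -9.716e-01 -2.365e-01  6.790e-02]
 [ 1.000e+00 -2.000e-04 -6.000e-04 -3.000e-04]
 [ 5.000e-04 -2.365e-01  9.716e-01 -2.105e-01]
 [ 0.000e+00  0.000e+00  0.000e+00  1.000e+00]]
[[236. 139.]
 [281. 140.]
 [311. 140.]
 [189. 116.]]
```

View pics/w1.png

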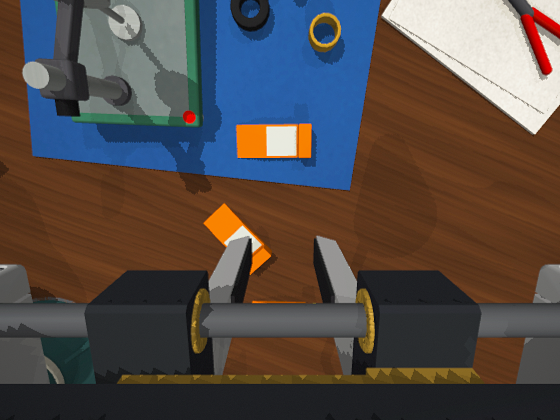

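The wrist view shows the wedge at (237–312, 124–158), tip left and heel right, with the red spot at (189,117). The projections agree within 1–2 px. I'll descend beside the wedge.

step_arm(plan=[[[3, -3, -40, -0.01, 40], [3, -3, -80, -0.01, 40], [3, -3, -120, -0.01, 40], [3, -3, -160, -0.01, 40], [3, -3, -200, -0.01, 40], [3, -3, -240, -0.01, 40], [3, -3, -270, -0.01, 40], [3, -3, -283, -0.01, 40]]])

```text
time: 3.4
tool_pos: [0.4546, -0.2698, 0.0029]
ee_rot: [-3.134, 0.005, 0.373]
wrist_force: [0.1, 0.8, 0.3]
width: 0.0376
```

step_arm(plan=[[[0, 0, 0, 0, 40], [0, 0, 0, 0, 40]]])

```text
time: 3.57
tool_pos: [0.4576, -0.2721, 0.0081]
ee_rot: [-3.14, 0.001, 0.372]
wrist_force: [0.5, 0.5, 0.7]
width: 0.0377
```

step_arm(plan=[[[9, 3.6, 0, 0, 40], [18, 7.1, 0, 0, 40], [26, 10.3, 0, 0, 40], [33, 13, 0, 0, 40], [39, 15.4, 0, 0, 40], [45, 17.7, 0, 0, 40], [51, 20, 0, 0, 40], [55, 21.6, 0, 0, 40]]])

```text
time: 4.23
tool_pos: [0.5138, -0.2504, 0.0086]
ee_rot: [3.142, -0.0, 0.371]
wrist_force: [0.1, -0.5, 0.2]
width: 0.0375
```

step_arm(plan=[[[1.5, 0.5, 0, 0, 40], [1.5, 0.5, 0, 0, 40]]])

```text
time: 4.4
tool_pos: [0.5148, -0.2501, 0.0085]
ee_rot: [-3.141, 0.0, 0.371]
wrist_force: [-0.0, -0.1, -0.0]
width: 0.0377
```

step_arm(plan=[[[-15, -6, 0, 0, 40], [-30, -12, 0, 0, 40], [-30, -12, 40, 0, 40], [-30, -12, 80, 0, 40], [-30, -12, 120, 0, 40], [-30, -12, 150, 0, 40], [-30, -12, 180, 0, 40], [-30, -12, 180, 0, 40]]])

```text
time: 5.07
tool_pos: [0.4871, -0.2646, 0.1969]
ee_rot: [3.13, -0.008, 0.37]
wrist_force: [-0.3, -1.1, 0.4]
width: 0.0377
```

Run:
```python
from h import *
o=robot.get_obs(); s=snap('wrist','w2'); np.savez('pics/w2o.npz',**o); print({k:o[k].round(4) for k in('tool_pos','ee_rot','joint_positions')})
c=cam(s,o)
print('stand red pred',proj(c,[[.4928,-.1105,.0433]]).round(0))
for col,lo,hi in(('red',(0,170,110),(4,255,255)),('org',(8,200,130),(18,255,255)),('wht',(0,0,170),(180,50,255))):
  print(col,[(int(a),ce.tolist()) for a,ce,_ in blobs(s['frame'],lo,hi,60)])
```

```text
{'tool_pos': array([ 0.4871, -0.2646,  0.1969]), 'ee_rot': array([ 3.1298, -0.0078,  0.3703]), 'joint_positions': array([-5.9960e-01,  8.1600e-02,  1.3292e+00, -2.0000e-04,  1.7167e+00,
        6.0090e-01])}
stand red pred [[157. 143.]]
red [(193, [157.8, 143.0])]
org [(2195, [259.1, 168.8]), (735, [202.4, 259.8]), (216, [252.7, 295.7]), (1128, [276.2, 363.2])]
wht [(13035, [497.9, 49.0]), (744, [72.4, 28.5]), (1214, [272.7, 168.5]), (441, [288.2, 367.0])]
```

View pics/w2.png

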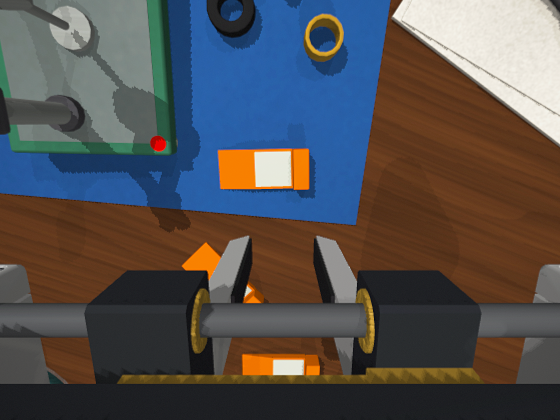

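```bash
cat >> h.py <<'E'
def wedge_from(c,img,near):
    w=min(blobs(img,(0,0,150),(180,70,255),60),key=lambda b:np.hypot(*(b[1]-near)))
    pts=cv2.findContours(w[2].astype(np.uint8),cv2.RETR_EXTERNAL,cv2.CHAIN_APPROX_NONE)[0][0]
    box=cv2.boxPoints(cv2.minAreaRect(pts)); print('white box',box.round(1).tolist())
    P=np.array([onplane(c,u,.012)[:2] for u in box]); (cx,cy),(a,b),th=cv2.minAreaRect((P*1e3).astype(np.float32))
    e=[P[i]-P[i-1] for i in range(4)]; ang=np.median([np.mod(np.arctan2(v[1],v[0]),np.pi/2) for v in e])
    print('seat',cx,cy,'size',a,b,'yaw',ang); return np.array([cx,cy])/1e3,ang
E
python3 - <<'E'
from h import *
s=dict(np.load('pics/w2.npz')); o=dict(np.load('pics/w2o.npz')); c=cam(s,o)
p,a=wedge_from(c,s['frame'],(272,168))
foot=np.array([.4943,-.1072]); M=np.array([[np.cos(a),np.sin(a)],[-np.sin(a),np.cos(a)]])
print('foot rel seat in wedge mm',(M@(foot-p)*1e3).round(1)); print('tip corners',[(M.T@q+p).round(4) for q in((.025,.07),(-.025,.07))], [onplane(c,u,.0045).round(4)for u in((219,150),(219,189))])
for yw in(a,): print('TCP behind heel 25mm clear',(M.T@[0,-.045-.033]+p).round(4),'contact end',(M.T@[0,-.053]+p).round(4))
E
```

```text
white box [[255.0, 152.0], [290.0, 152.0], [290.0, 186.0], [255.0, 186.0]]
seat 509.3686828613281 -244.1864471435547 size 43.00226974487305 44.98562240600586 yaw 0.36873088116993746
foot rel seat in wedge mm [ 35.3 133.2]
tip corners [array([ 0.5075, -0.1699]), array([ 0.4608, -0.1879])] [array([ 0.5069, -0.1722,  0.0045]), array([ 0.4593, -0.1882,  0.0045])]
TCP behind heel 25mm clear [ 0.5375 -0.3169] contact end [ 0.5285 -0.2936]
```

Run:
```python
from h import *
t0=dict(np.load('pics/top0.npz'));o=robot.get_obs();t=snap('top','top1'); s=snap('side','side1'); o2=robot.get_obs(); print(o2['tool_pos'],o2['time'])
for f in (t0,t):
  print([(int(a),ce.tolist()) for a,ce,_ in blobs(f['frame'],(8,200,150),(18,255,255),60)])
print([(int(a),ce.tolist()) for a,ce,_ in blobs(s['frame'],(8,200,150),(18,255,255),60)])
a=np.hstack([t['frame'][130:290,300:440],s['frame'][220:380,250:390]])
cv2.imwrite('pics/c1.png',cv2.resize(a,None,fx=2.8,fy=2.8,interpolation=cv2.INTER_CUBIC)[:,:,::-1])
```

```text
[ 0.48406812 -0.26234722  0.18797428] 5.2167
[(110, [378.2, 209.8]), (238, [350.9, 221.6]), (341, [353.3, 272.4]), (320, [187.6, 277.4]), (171, [382.7, 284.6]), (141, [212.3, 294.1]), (191, [431.9, 310.5]), (371, [402.1, 321.9])]
[(229, [350.7, 221.6]), (318, [187.7, 277.3]), (140, [212.4, 294.0]), (195, [431.9, 310.6]), (373, [402.1, 322.0])]
[(106, [217.0, 192.8]), (127, [200.5, 202.5]), (226, [291.5, 289.9]), (688, [217.9, 308.8]), (286, [312.2, 308.6]), (910, [163.6, 361.3])]
```

View pics/c1.png

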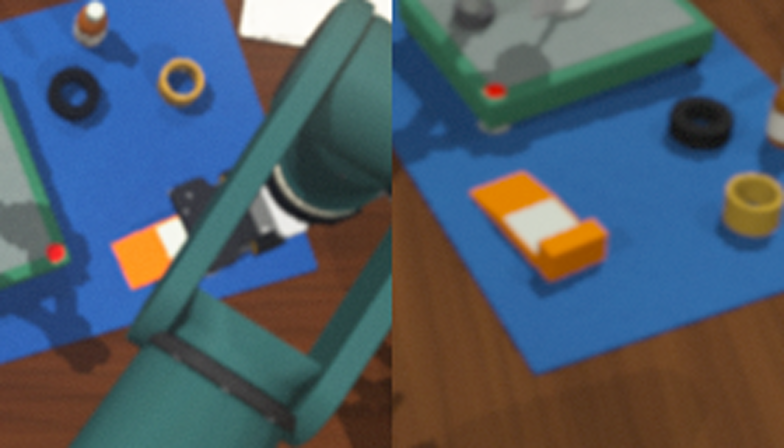

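Run:
```python
from h import *
s=dict(np.load('pics/side1.npz')); w=dict(np.load('pics/w2.npz')); o=dict(np.load('pics/w2o.npz'))
print(w['camera_matrix'].round(1).tolist()); cw=cam(w,o); T=R.from_euler('xyz',o['ee_rot']).as_matrix()
for y in(-.019,.019): print('wrist tip proj',proj(cw,T@[0,y,0]+o['tool_pos']),'8mm toward +x',proj(cw,T@[.008,y,0]+o['tool_pos']))
c=cam(s); p=proj(c,[.4851,-.2631,.1905])[0]; print('side tcp',p)
x,y=p.round().astype(int); x0,y0=max(x-90,0),max(y-130,0); a=s['frame'][y0:y0+200,x0:x0+240].copy()
cv2.circle(a,(x-x0,y-y0),2,(255,0,255),1)
cv2.imwrite('pics/c2.png',cv2.resize(a,None,fx=3,fy=3,interpolation=cv2.INTER_CUBIC)[:,:,::-1])
```

```text
[[310.3, 0.0, 282.3], [0.0, 310.3, 211.3], [0.0, 0.0, 1.0]]
wrist tip proj [[256.23534939 234.09139166]] 8mm toward +x [[256.00550278 223.25991487]]
wrist tip proj [[309.69162576 234.08105023]] 8mm toward +x [[309.92417829 223.24842101]]
side tcp [297.18901956 235.27471727]
```

View pics/c2.png

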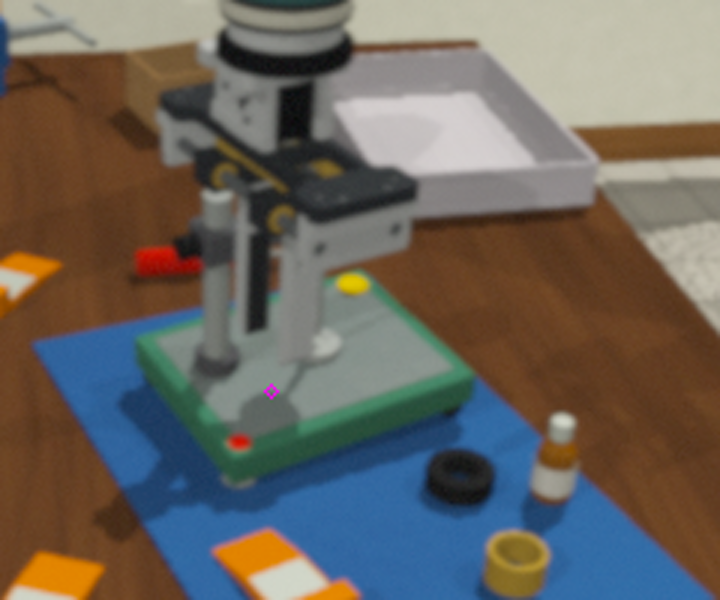

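The wedge never moved. The side view shows why: the real fingertips, at crop (255,330) and (295,362), stand about 30 mm higher than the reported TCP, marked at (271,392). The fingers passed over the wedge. I'll find the true tip height by a gentle touch on the table next to the mat, reading the force.

step_arm(plan=[[[-27, -10, -30, 0, 40], [-27, -10, -60, 0, 40], [-27, -10, -90, 0, 40], [-27, -10, -120, 0, 40], [-27, -10, -150, 0, 40], [-27, -10, -175, 0, 40], [-27, -10, -185, 0, 40], [-27, -10, -185, 0, 40]]])

```text
time: 5.88
tool_pos: [0.4537, -0.2696, -0.0017]
ee_rot: [-3.132, 0.006, 0.371]
wrist_force: [-0.2, 0.0, -0.4]
width: 0.0374
```

step_arm(plan=[[[0, 0, -3, 0, 40], [0, 0, -6, 0, 40], [0, 0, -9, 0, 40], [0, 0, -12, 0, 40], [0, 0, -14, 0, 40], [0, 0, -16, 0, 40], [0, 0, -16, 0, 40]]])

```text
time: 6.47
tool_pos: [0.4574, -0.2722, -0.0125]
ee_rot: [-3.142, 0.0, 0.371]
wrist_force: [-0.2, 0.4, -1.0]
width: 0.0377
```

step_arm(plan=[[[0, 0, -2, 0, 40], [0, 0, -4, 0, 40], [0, 0, -6, 0, 40], [0, 0, -8, 0, 40], [0, 0, -8, 0, 40]]])

```text
time: 6.88
tool_pos: [0.4572, -0.2721, -0.021]
ee_rot: [-3.141, 0.001, 0.371]
wrist_force: [-0.4, -0.4, 0.3]
width: 0.0376
```

step_arm(plan=[[[0, 0, -1, 0, 40], [0, 0, -2, 0, 40], [0, 0, -3, 0, 40], [0, 0, -4, 0, 40], [0, 0, -4, 0, 40]]])

```text
time: 7.3
tool_pos: [0.4574, -0.2722, -0.0246]
ee_rot: [-3.141, 0.0, 0.371]
wrist_force: [0.2, -0.8, -0.1]
width: 0.0376
```

step_arm(plan=[[[0, 0, -1, 0, 40], [0, 0, -2, 0, 40], [0, 0, -2, 0, 40]]])

```text
time: 7.55
tool_pos: [0.4574, -0.2722, -0.0266]
ee_rot: [-3.141, 0.0, 0.371]
wrist_force: [0.3, -0.2, -0.3]
width: 0.0376
```

step_arm(plan=[[[0, 0, -1, 0, 40], [0, 0, -2, 0, 40], [0, 0, -2, 0, 40]]])

```text
time: 7.8
tool_pos: [0.4574, -0.2722, -0.0286]
ee_rot: [-3.141, 0.0, 0.371]
wrist_force: [0.1, -0.9, 0.2]
width: 0.0377
```

step_arm(plan=[[[0, 0, -1, 0, 40], [0, 0, -2, 0, 40], [0, 0, -2, 0, 40]]])

```text
time: 8.05
tool_pos: [0.4576, -0.2724, -0.0295]
ee_rot: [3.141, -0.0, 0.371]
wrist_force: [-2.1, 1.2, 4.3]
width: 0.0378
```

step_arm(plan=[[[0, 0, -1, 0, 40], [0, 0, -2, 0, 40], [0, 0, -2, 0, 40]]])

```text
time: 8.3
tool_pos: [0.4577, -0.2724, -0.0296]
ee_rot: [3.141, -0.0, 0.371]
wrist_force: [-4.9, 4.0, 13.0]
width: 0.0376
```

The table is touched at a TCP z of −0.0295, so the tips are 29.5 mm above the reported TCP. I'll raise them to about 7 mm and redo the sideways push.

step_arm(plan=[[[0, 0, 10, 0, 40], [0, 0, 10, 0, 40], [8, 3.2, 10, 0, 40], [16, 6.3, 10, 0, 40], [20, 7.9, 10, 0, 40], [24, 9.4, 10, 0, 40], [28, 11, 10, 0, 40], [28, 11, 10, 0, 40]]])

```text
time: 8.97
tool_pos: [0.4862, -0.2607, -0.0228]
ee_rot: [-3.141, -0.0, 0.372]
wrist_force: [0.4, 0.5, 0.6]
width: 0.0378
```

step_arm(plan=[[[4, 1.6, 0, 0, 40], [8, 3.1, 0, 0, 40], [12, 4.7, 0, 0, 40], [16, 6.3, 0, 0, 40], [20, 7.8, 0, 0, 40], [24, 9.4, 0, 0, 40], [28, 11, 0, 0, 40], [28, 11, 0, 0, 40]]])

```text
time: 9.63
tool_pos: [0.5145, -0.25, -0.0222]
ee_rot: [3.141, -0.001, 0.371]
wrist_force: [-0.2, 0.3, 1.0]
width: 0.0377
```

step_arm(plan=[[[-10, -4, 0, 0, 40], [-20, -8, 20, 0, 40], [-30, -12, 50, 0, 40], [-30, -12, 90, 0, 40], [-30, -12, 130, 0, 40], [-30, -12, 170, 0, 40], [-30, -12, 200, 0, 40], [-30, -12, 200, 0, 40]]])

```text
time: 10.3
tool_pos: [0.4861, -0.265, 0.1869]
ee_rot: [3.128, -0.009, 0.37]
wrist_force: [-0.1, 0.1, 1.1]
width: 0.0377
```

Run:
```python
from h import *
o=robot.get_obs(); s=snap('wrist','w3'); np.savez('pics/w3o.npz',**o); print({k:o[k].round(4) for k in('time','tool_pos','ee_rot')} if 0 else o['tool_pos'].round(4))
c=cam(s,o)
print('red pred',proj(c,[[.4928,-.1105,.0433]]).round(1),[ce for a,ce,_ in blobs(s['frame'],(0,170,110),(4,255,255),60)])
p,a=wedge_from(c,s['frame'],proj(c,[.541,-.231,.012])[0])
foot=np.array([.4943,-.1072]); M=np.array([[np.cos(a),np.sin(a)],[-np.sin(a),np.cos(a)]])
print('foot rel seat in wedge mm',(M@(foot-p)*1e3).round(1))
```

```text
[ 0.4861 -0.265   0.1869]
red pred [[153.5 142.3]] [array([154. , 142.4])]
white box [[254.0, 120.0], [291.0, 120.0], [291.0, 156.0], [254.0, 156.0]]
seat 544.366943359375 -231.4061279296875 size 42.428977966308594 45.336509704589844 yaw 0.3697419141575946
foot rel seat in wedge mm [ -1.8 133.9]
```

View pics/w3.png

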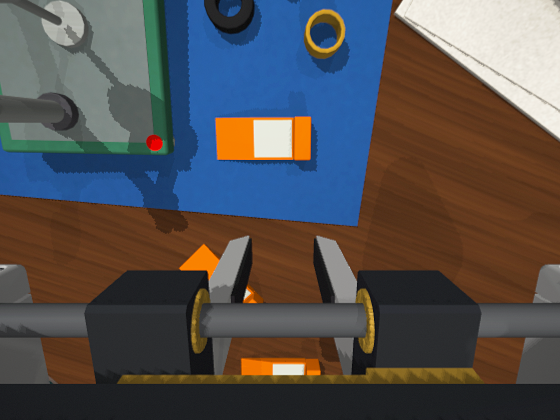

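The wedge now lies at (216–311, 117–160), with the foot only 1.8 mm off its centreline. Next I'll turn the hand, set the opening to 16% so both fingers fit on the heel, and go behind it.

step_arm(plan=[[[22, -10, 0, 0.12, 16], [44, -21, 0, 0.24, 16], [66, -32, 0, 0.36, 16], [88, -42, 0, 0.48, 16], [88, -42, 0, 0.6, 16], [88, -42, 0, 0.72, 16], [88, -42, 0, 0.84, 16], [88, -42, 0, 0.96, 16]]])

```text
time: 11.02
tool_pos: [0.5702, -0.3042, 0.1746]
ee_rot: [-3.137, -0.001, 1.336]
wrist_force: [0.3, -0.3, 0.5]
width: 0.015
```

step_arm(plan=[[[0, 0, -20, 0.12, 16], [0, 0, -50, 0.24, 16], [0, 0, -80, 0.36, 16], [0, 0, -110, 0.48, 16], [0, 0, -140, 0.6, 16], [0, 0, -150, 0.611, 16], [0, 0, -150, 0.611, 16], [0, 0, -150, 0.611, 16]]])

```text
time: 11.68
tool_pos: [0.5707, -0.3041, 0.0268]
ee_rot: [-3.14, -0.002, 1.939]
wrist_force: [-0.1, 0.8, 0.9]
width: 0.015
```

Run:
```python
from h import *
o=robot.get_obs(); s=snap('side','side3'); print(o['tool_pos'].round(4),o['ee_rot'].round(3),o['width'],o['joint_positions'].round(3))
a=s['frame'][190:350,220:430]; cv2.imwrite('pics/c3.png',cv2.resize(a,None,fx=3.6,fy=3.6,interpolation=cv2.INTER_CUBIC)[:,:,::-1])
p=o['tool_pos']; print((proj(cam(s),[p,p+[0,0,.0295],p*[1,1,0]+[0,0,.003]])-[220,190])*3.6)
```

```text
[ 0.5707 -0.3041  0.0268] [-3.140e+00 -2.000e-03  1.939e+00] 0.01496033534195405 [-0.577  0.368  1.326  0.     1.45  -0.946]
[[432.1839859  439.92852185]
 [436.62532317 399.32731339]
 [428.69713022 471.80418134]]
```

View pics/c3.png

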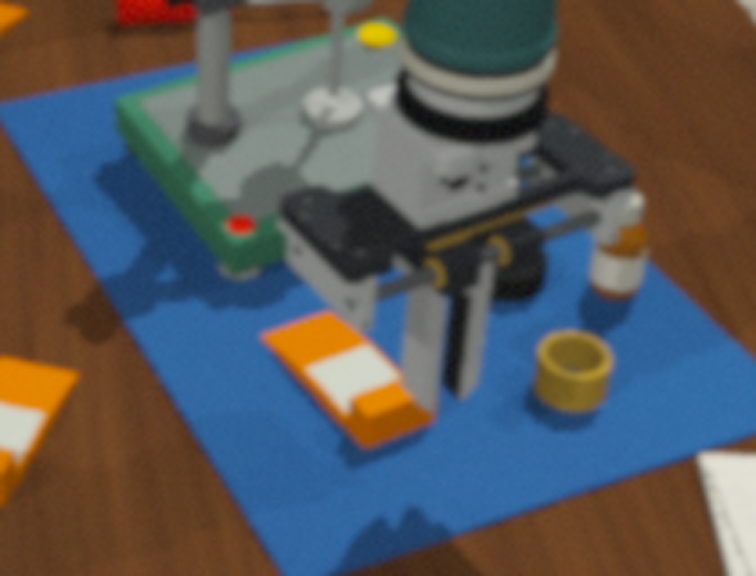

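step_arm(plan=[[[2, 0, -15, 0, 16], [2, 0, -28, 0, 16], [2, 0, -36, 0, 16], [2, 0, -41, 0, 16], [2, 0, -43, 0, 16], [2, 0, -43, 0, 16]]])

```text
time: 12.23
tool_pos: [0.5733, -0.3042, -0.0157]
ee_rot: [-3.141, -0.001, 1.942]
wrist_force: [-0.9, -0.4, -0.6]
width: 0.0149
```

step_arm(plan=[[[-4, 10, 0, 0, 16], [-7, 18, 0, 0, 16], [-10, 26, 0, 0, 16], [-13, 33, 0, 0, 16], [-15, 40, 0, 0, 16], [-18, 47, 0, 0, 16], [-21, 54, 0, 0, 16], [-21, 54, 0, 0, 16]]])

```text
time: 12.9
tool_pos: [0.5519, -0.2485, -0.0153]
ee_rot: [-3.141, -0.001, 1.943]
wrist_force: [0.0, 0.4, 0.7]
width: 0.015
```

Run:
```python
from h import *
o=robot.get_obs(); s=snap('wrist','w4'); np.savez('pics/w4o.npz',**o); c=cam(s,o)
print('red pred',proj(c,[[.4928,-.1105,.0433]]).round(1),[ce for a,ce,_ in blobs(s['frame'],(0,170,110),(4,255,255),60)])
n=proj(c,[.524,-.179,.012])[0]; print(n)
p,a=wedge_from(c,s['frame'],n)
foot=np.array([.4943,-.1072]); M=np.array([[np.cos(a),np.sin(a)],[-np.sin(a),np.cos(a)]])
print('foot rel seat in wedge mm',(M@(foot-p)*1e3).round(1))
```

```text
red pred [[271.2 -66.8]] []
[281.61125526 124.34988   ]
white box [[243.0, 118.0], [319.0, 118.0], [319.0, 197.0], [243.0, 197.0]]
seat 530.6431274414062 -197.12164306640625 size 45.66427993774414 45.528343200683594 yaw 0.37172407670373564
foot rel seat in wedge mm [-1.2 97. ]
```

View pics/w4.png

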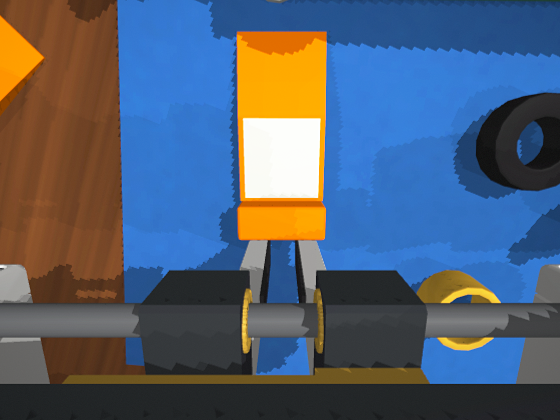

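The view shows the wedge straight, two fingers centred on its heel face, and its tip at row 32 nearing the base. The lateral error is −1.2 mm and 97 mm remain. I'll keep pushing, watching the force.

step_arm(plan=[[[-2, 5, 0, 0, 16], [-4, 10, 0, 0, 16], [-6, 15, 0, 0, 16], [-8, 20.5, 0, 0, 16], [-10, 26, 0, 0, 16], [-12, 31, 0, 0, 16], [-14, 36, 0, 0, 16], [-16, 41, 0, 0, 16]]])

```text
time: 13.62
tool_pos: [0.5369, -0.2098, -0.0149]
ee_rot: [3.141, 0.002, 1.942]
wrist_force: [1.6, -3.7, -0.4]
width: 0.0149
```

step_arm(plan=[[[-1.5, 4, 0, 0, 16], [-3, 8, 0, 0, 16], [-4.7, 12, 0, 0, 16], [-6.2, 16, 0, 0, 16], [-7.8, 20, 0, 0, 16], [-7.8, 20, 0, 0, 16]]])

```text
time: 14.12
tool_pos: [0.5282, -0.188, -0.0154]
ee_rot: [-3.141, -0.002, 1.942]
wrist_force: [0.4, -1.1, 1.2]
width: 0.0153
```

step_arm(plan=[[[-1.2, 3, 0, 0, 16], [-2.3, 6, 0, 0, 16], [-3.5, 9, 0, 0, 16], [-4.7, 12, 0, 0, 16], [-5.8, 15, 0, 0, 16], [-5.8, 15, 0, 0, 16]]])

```text
time: 14.62
tool_pos: [0.5225, -0.1734, -0.0154]
ee_rot: [-3.141, -0.001, 1.942]
wrist_force: [1.1, -1.7, 0.5]
width: 0.0151
```

Run:
```python
from h import *
o=robot.get_obs(); s=snap('side','side5');  c=cam(s); print(o['tool_pos'])
print([ce for a,ce,_ in blobs(s['frame'],(0,170,110),(4,255,255),8)],[ce for a,ce,_ in blobs(s['frame'],(26,180,150),(34,255,255),8)])
w=snap('wrist','w5'); 
a=np.hstack([cv2.resize(s['frame'][180:320,230:400],None,fx=2.2,fy=2.2,interpolation=cv2.INTER_CUBIC),cv2.resize(w['frame'],(410,308))])
cv2.imwrite('pics/c5.png',a[:,:,::-1])
```

```text
[ 0.52252674 -0.17343141 -0.01540166]
[array([263.7, 191.3]), array([498.8, 400.5])] []
```

View pics/c5.png

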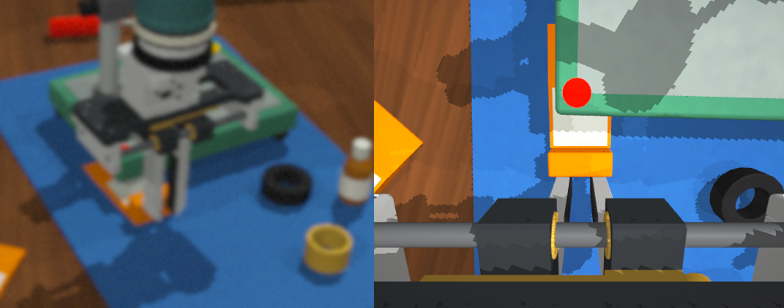

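step_arm(plan=[[[-1.2, 3, 0, 0, 16], [-2.3, 6, 0, 0, 16], [-3.5, 9, 0, 0, 16], [-4.7, 12, 0, 0, 16], [-5.6, 14.3, 0, 0, 16], [-5.6, 14.3, 0, 0, 16], [-5.6, 14.3, 0, 0, 16]]])

```text
time: 15.3
tool_pos: [0.5169, -0.1592, -0.0155]
ee_rot: [-3.141, -0.001, 1.942]
wrist_force: [1.3, -1.5, 0.8]
width: 0.0152
```

step_arm(plan=[[[2, -6, 0, 0, 16], [6, -16, 0, 0, 16], [12, -32, 0, 0, 16], [20, -52, 10, 0, 16], [26, -70, 40, 0, 16], [26, -70, 80, 0, 16], [26, -70, 120, 0, 16], [26, -70, 120, 0, 16]]])

```text
time: 15.97
tool_pos: [0.5482, -0.2335, 0.1145]
ee_rot: [3.131, 0.012, 1.941]
wrist_force: [0.9, -1.3, 0.7]
width: 0.015
```

Run:
```python
from h import *
o=robot.get_obs(); s=snap('wrist','w6'); np.savez('pics/w6o.npz',**o); sd=snap('side','side6'); tp=snap('top','top6')
cc=[cam(s,o),cam(sd),cam(tp)]; print(o['tool_pos'].round(4))
for n,f in zip('wst',(s,sd,tp)):
  for col,lo,hi,am in(('red',(0,170,110),(4,255,255),8),('yel',(26,180,150),(34,255,255),8),('org',(8,200,110),(18,255,255),30),('wht',(0,0,150),(180,70,255),40)):
    if n=='w' or col in('red','yel'): print(n,col,[(int(a),ce.tolist()) for a,ce,_ in blobs(f['frame'],lo,hi,am)])
```

```text
[ 0.5482 -0.2335  0.1145]
w red [(411, [275.3, 46.4])]
w yel [(221, [388.7, 251.8])]
w org [(393, [253.8, 30.2]), (1231, [66.1, 150.1]), (44, [303.0, 79.9]), (104, [277.5, 109.5]), (724, [488.4, 199.1])]
w wht [(8880, [441.8, 25.7]), (340, [287.0, 34.1]), (880, [273.9, 74.0]), (2173, [70.1, 136.1]), (511, [469.7, 193.3]), (481, [510.5, 207.0]), (596, [255.0, 253.2]), (862, [309.9, 260.5]), (956, [13.4, 282.5]), (2608, [455.9, 365.8]), (219, [16.1, 341.0])]
s red [(181, [263.6, 191.4]), (15, [287.0, 248.0]), (414, [498.8, 400.5])]
s yel []
t red [(120, [463.0, 120.6]), (331, [195.5, 223.2]), (25, [318.4, 219.0])]
t yel [(53, [245.9, 172.8])]
```

View pics/w6.png

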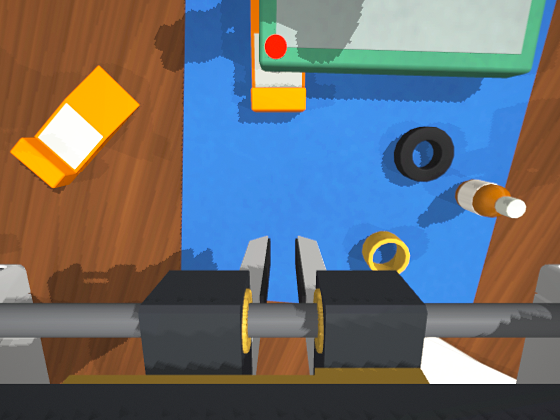

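The wedge is under the base corner: the heel is visible at rows 88–110 outside the base's side, and the red spot is at (275,46). No more pictures can be viewed, so the next checks use numbers.

Run:
```python
from h import *
L=lambda f:dict(np.load(f'pics/{f}.npz'))
w,sd,tp,o=L('w6'),L('side6'),L('top6'),L('w6o'); cc=[cam(w,o),cam(sd),cam(tp)]
r=tri(cc,[(275.3,46.4),(287,248),(318.4,219)]); print('red',r.x.round(4),r.fun.round(1))
r2=tri(cc[1:],[(287,248),(318.4,219)]); print('red st',r2.x.round(4))
for z in(.05,.0505): print('yel',onplane(cc[2],(245.9,172.8),.0545).round(4))
# heel edges in wrist image along column ~277
f=w['frame'].astype(int)
print([(v,f[v,279].tolist()) for v in range(56,114,2)])
h=[onplane(cc[0],(279,v),.029).round(4) for v in(88,109)]; print('heel top front/back',h, 'back bottom',onplane(cc[0],(279,110),.003).round(4))
print('yel px in side pred', proj(cc[1],[.62,.085,.0545]), 'old', )
```

```text
red [ 0.4937 -0.1072  0.0511] [ 0.2  0.  -0.1 -0.1  0.3  0.5]
red st [ 0.4946 -0.1065  0.0504]
yel [0.6274 0.0908 0.0545]
yel [0.6274 0.0908 0.0545]
[(56, [255, 30, 0]), (58, [222, 135, 101]), (60, [95, 204, 152]), (62, [86, 172, 131]), (64, [71, 143, 108]), (66, [48, 98, 74]), (68, [45, 84, 65]), (70, [37, 80, 61]), (72, [160, 161, 152]), (74, [234, 235, 225]), (76, [231, 233, 222]), (78, [231, 233, 222]), (80, [231, 233, 223]), (82, [232, 233, 223]), (84, [217, 220, 205]), (86, [200, 202, 190]), (88, [255, 189, 0]), (90, [255, 196, 0]), (92, [255, 196, 0]), (94, [255, 195, 0]), (96, [255, 197, 0]), (98, [255, 196, 0]), (100, [255, 196, 0]), (102, [255, 196, 0]), (104, [255, 194, 0]), (106, [255, 193, 0]), (108, [255, 188, 0]), (110, [222, 101, 0]), (112, [93, 94, 127])]
heel top front/back [array([ 0.5065, -0.1326,  0.029 ]), array([ 0.5129, -0.1492,  0.029 ])] back bottom [ 0.5126 -0.1484  0.003 ]
yel px in side pred [[322.75045326 201.87005059]] old
```

The stand is level: the red spot is at z ≈ 0.051 against an expected 0.0505. The foot sits about 3 mm from the seat's middle and the stand has barely moved. Now over to the yellow pad, at about (0.626, 0.090), passing above the stand.

step_arm(plan=[[[0, 0, 40, 0, 0], [0, 0, 80, 0, 0], [0, 0, 120, 0, 0], [0, 0, 160, 0, 0], [6, 20, 165, -0.1, 0], [14, 55, 165, -0.2, 0], [22, 90, 165, -0.3, 0], [30, 125, 165, -0.4, 0]]])

```text
time: 16.78
tool_pos: [0.5728, -0.1039, 0.2667]
ee_rot: [-3.137, -0.002, 1.536]
wrist_force: [0.6, -0.0, -1.4]
width: 0.0004
```

step_arm(plan=[[[8, 35, 0, -0.1, 0], [16, 70, 0, -0.2, 0], [24, 105, 0, -0.3, 0], [32, 140, 0, -0.4, 0], [40, 170, 0, -0.5, 0], [48, 198, 0, -0.57, 0], [48, 198, 0, -0.57, 0], [48, 198, 0, -0.57, 0]]])

```text
time: 17.45
tool_pos: [0.6206, 0.0943, 0.266]
ee_rot: [-3.137, 0.004, 0.975]
wrist_force: [-0.6, -0.5, -0.2]
width: 0.0002
```

Run:
```python
from h import *
o=robot.get_obs(); s=snap('wrist','w7'); c=cam(s,o); print(o['tool_pos'].round(4),o['ee_rot'].round(3),o['width'])
for col,lo,hi in(('yel',(26,180,150),(34,255,255)),('red',(0,170,110),(4,255,255))):
  for a,ce,_ in blobs(s['frame'],lo,hi,60): print(col,a,ce,onplane(c,ce,.0545 if col=='yel' else .0505).round(4))
print(proj(c,[.626,.09,.0545]))
```

```text
[0.6206 0.0943 0.266 ] [-3.137  0.004  0.975] 0.0001564828262586687
yel 308 [288.3 187.3] [0.6253 0.0894 0.0545]
red 1140 [158.3 152.5] [0.5058 0.2269 0.0505]
[[288.52333434 186.66845566]]
```

step_arm(plan=[[[5, -5, -40, 0, 0], [5, -5, -80, 0, 0], [5, -5, -120, 0, 0], [5, -5, -160, 0, 0], [5, -5, -190, 0, 0], [5, -5, -210, 0, 0], [5, -5, -218, 0, 0], [5, -5, -218, 0, 0]]])

```text
time: 18.17
tool_pos: [0.6238, 0.0863, 0.0481]
ee_rot: [-3.136, 0.004, 0.97]
wrist_force: [-0.1, -0.3, -0.2]
width: 0.0003
```

step_arm(plan=[[[0, 0, -3, 0, 0], [0, 0, -6, 0, 0], [0, 0, -9, 0, 0], [0, 0, -12, 0, 0], [0, 0, -14, 0, 0], [0, 0, -15, 0, 0], [0, 0, -15, 0, 0]]])

```text
time: 18.75
tool_pos: [0.6262, 0.0881, 0.0365]
ee_rot: [-3.142, 0.0, 0.972]
wrist_force: [0.8, -0.6, -0.4]
width: 0.0002
```

step_arm(plan=[[[0, 1, -3, 0, 0], [0, 1, -6, 0, 0], [0, 1, -9, 0, 0], [0, 1, -10, 0, 0], [0, 1, -10, 0, 0]]])

```text
time: 19.17
tool_pos: [0.6259, 0.089, 0.0259]
ee_rot: [-3.141, 0.001, 0.972]
wrist_force: [0.2, -0.1, -0.5]
width: 0.0006
```

step_arm(plan=[[[0, 0, -0.5, 0, 0], [0, 0, -1, 0, 0], [0, 0, -1.5, 0, 0], [0, 0, -1.5, 0, 0]]])

```text
time: 19.5
tool_pos: [0.6263, 0.089, 0.0251]
ee_rot: [3.142, 0.0, 0.972]
wrist_force: [-0.0, 0.6, -0.3]
width: 0.0007
```

step_arm(plan=[[[0, 0, -0.7, 0, 0], [0, 0, -1.5, 0, 0], [0, 0, -1.5, 0, 0]]])

```text
time: 19.75
tool_pos: [0.6262, 0.089, 0.0234]
ee_rot: [-3.141, 0.0, 0.972]
wrist_force: [-0.9, 0.4, 1.2]
width: 0.0007
```

step_arm(plan=[[[0, 0, -0.5, 0, 0], [0, 0, -1, 0, 0], [0, 0, -1, 0, 0]]])

```text
time: 20.0
tool_pos: [0.6263, 0.089, 0.0225]
ee_rot: [-3.142, 0.0, 0.972]
wrist_force: [0.3, 0.5, 0.6]
width: 0.0003
```

step_arm(plan=[[[0, 0, -0.5, 0, 0], [0, 0, -1, 0, 0], [0, 0, -1, 0, 0], [0, 0, -1, 0, 0]]])

```text
time: 20.33
tool_pos: [0.6264, 0.089, 0.0223]
ee_rot: [3.141, -0.0, 0.972]
wrist_force: [-1.3, 0.3, 4.4]
width: 0.0001
```

Run:
```python
from h import *
F=[]
for i in range(4):
    s=snap('side','pp'); F.append(robot.get_obs()['wrist_force'])
t=snap('top','top8'); o=robot.get_obs(); print(np.mean(F,0),o['tool_pos'],o['time'])
print([ce for a,ce,_ in blobs(s['frame'],(0,170,110),(4,255,255),8)],[ce for a,ce,_ in blobs(s['frame'],(26,180,150),(34,255,255),3)])
K=dict(np.load('pics/side6.npz'))['frame'].astype(int); d=np.abs(K-s['frame']).sum(2)[240:262,270:305]; print('diff near red',d.mean())
```

```text
[-2.38310102  0.10974444  4.90145524] [0.62640391 0.08902117 0.0222569 ] 20.5833
[array([263.7, 191.4]), array([287., 248.]), array([498.7, 400.5])] []
diff near red 21.105194805194806
```

step_arm(plan=[[[0, 0, -0.5, 0, 0], [0, 0, -1, 0, 0], [0, 0, -1.4, 0, 0], [0, 0, -1.4, 0, 0], [0, 0, -1.4, 0, 0], [0, 0, -1.4, 0, 0]]])

```text
time: 21.08
tool_pos: [0.6265, 0.0891, 0.0221]
ee_rot: [3.141, -0.001, 0.972]
wrist_force: [-4.5, -0.4, 9.1]
width: 0.0007
```

Run:
```python
from h import *
F=[]
for i in range(4):
    s=snap('side','pp2'); F.append(robot.get_obs()['wrist_force'])
o=robot.get_obs(); print(np.mean(F,0),o['tool_pos'],o['time'])
print([ce for a,ce,_ in blobs(s['frame'],(0,170,110),(4,255,255),8)])
```

```text
[-3.59943919 -0.18155519  9.53522527] [0.6265008  0.089096   0.02208086] 21.2833
[array([263.6, 191.4]), array([286.5, 247.9]), array([498.7, 400.5])]
```

At 9.5 N the pad sank only 0.2 mm and the red spot did not move, so the stand no longer rocks. Backing off now.

step_arm(plan=[[[0, 0, 3, 0, 0], [0, 0, 10, 0, 0], [0, 0, 30, 0, 0], [0, 0, 70, 0, 0], [0, 0, 110, 0, 0], [0, 0, 150, 0, 0], [0, 0, 190, 0, 0], [0, 0, 220, 0, 0]]])

```text
time: 21.95
tool_pos: [0.6271, 0.089, 0.2442]
ee_rot: [3.138, -0.003, 0.972]
wrist_force: [0.5, -0.3, 1.2]
width: 0.0004
```

step_arm(plan=[[[-20, 30, 0, 0, 0], [-40, 60, 0, 0, 0], [-60, 95, 0, 0, 0], [-80, 130, 0, 0, 0], [-100, 165, 0, 0, 0], [-110, 185, 0, 0, 0], [-110, 185, 0, 0, 0], [-110, 185, 0, 0, 0]]])

```text
time: 22.62
tool_pos: [0.5159, 0.2749, 0.24]
ee_rot: [3.141, 0.0, 0.974]
wrist_force: [-0.1, -0.1, -0.4]
width: 0.0005
```

Run:
```python
from h import *
t=snap('top','top9'); s=snap('side','side9'); o=robot.get_obs(); print(o['tool_pos'],o['wrist_force'],o['qvel'].round(3),o['time'])
c=[cam(t),cam(s)]
red=[[ce for a,ce,_ in blobs(f['frame'],(0,170,110),(4,255,255),8)] for f in(t,s)]; yel=[[ce for a,ce,_ in blobs(f['frame'],(26,180,150),(34,255,255),8)] for f in(t,s)]; print(red,yel)
pick=lambda L,u:min(L,key=lambda q:np.hypot(*(q-u)))
print('red',tri(c,[pick(red[0],(318,219)),pick(red[1],(287,248))]).x.round(4))
if yel[0] and yel[1]: print('yel',tri(c,[yel[0][0],yel[1][0]]).x.round(4))
print('org',[(int(a),ce.tolist()) for a,ce,_ in blobs(t['frame'],(8,200,150),(18,255,255),30)],proj(c[0],[.508,-.138,.029]))
t0=dict(np.load('pics/top0.npz'))['frame']
for n,(x,y) in dict(bot=(333,138),tape=(326,163),bush=(365,159),scr=(195,210),w2=(367,279)).items():
    print(n,np.abs(t0[y-14:y+14,x-14:x+14].astype(int)-t['frame'][y-14:y+14,x-14:x+14]).mean().round(1))
```

```text
[0.5168484  0.27324289 0.23984766] [-1.23374954 -0.32280739 -0.57462289] [-0.022  0.002 -0.001  0.004  0.     0.004] 22.7167
[[array([463. , 120.6]), array([195.5, 223.3]), array([318.4, 219. ])], [array([263.8, 191.4]), array([286.7, 247.9]), array([498.7, 400.5])]] [[array([245.9, 172.8])], [array([324.2, 201.1])]]
red [ 0.4941 -0.1065  0.0507]
yel [0.6265 0.091  0.0533]
org [(108, [329.5, 215.5]), (35, [304.7, 233.0]), (341, [353.2, 272.6]), (207, [190.1, 275.2]), (174, [382.8, 284.6]), (141, [212.4, 294.1]), (198, [431.9, 310.7]), (378, [401.9, 322.0])] [[329.04357327 215.6676523 ]]
bot 8.3
tape 6.6
bush 8.7
scr 6.0
w2 7.1
```

```bash
python3 -c "
from h import *
print(robot.close_job())"
```

```text
the job is handed in; nothing more can be done
None
```

The wedge is under the bare foot, the stand is level, and it did not rock when I pressed the yellow pad. I handed the job in at about 22.7 s with the arm clear of everything.

**What I did**
- I took the wedge on the mat, which is the one farthest from the robot's base.
- I pushed it 35 mm sideways to line it up with the foot, then pushed its heel about 134 mm home. The highest pushing force I read was about 4 N.
- I pressed the pad to about 9.5 N and backed off.

**Last checks**
- **Level:** the red spot stands at z = 50.7 mm (50.5 expected) and the yellow pad at 53.3 mm (54.5 expected). That is at most about 0.007 rad of tilt, within the 0.01 allowed, but camera error is around 2 mm.
- **Seat:** the foot is about 3 mm from the middle of the white seat along the wedge and 2 mm across it.
- **Rocking:** between about 5 N and 9.5 N the pad sank only 0.2 mm and the red spot moved no more than half a pixel.
- **Stand position:** it moved about 2–3 mm at most, mostly from untilting.
- **Other things:** the bottle, tape, bush, screwdriver and nearest look-alike wedge showed no visible shift.

**What disagreed**
- The real fingertips are about 29.5 mm higher than the reported TCP, so my first sideways push passed over the wedge without touching it. I found the true height by touching the table gently at 13 N, then repeated the push.
- On the pad, contact came about 2.5 mm lower than that offset predicted.

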